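Weigh the amber vial on the two-pan balance

TASK

Weigh the amber vial that already stands on the balance's left pan. First swing the orange-knobbed locking lever out of the pointer and all the way over to its stop at the balance's front, so that the beam tips under the vial; only then stand weights upright on the empty right pan until the red pointer rests inside the green mark. Leave the vial on its pan, any weights you do not need standing on the shelf, and the other things where they are.

Things in the scene. Friction and masses are not known exactly. Their poses are not given: they have to be found in the camera images.
- balance: fixed two-pan balance, blue base 120 (x) by 310 (y) by 20 mm high. Origin on the surface under its centre; -x is its front (lever side, towards the robot), +y the left pan's side. A red pointer rises from the pivot (60 mm high) to 147 mm; 15 mm behind it (+x) a white crossbar 104 mm long, up to 125 mm high, bears a 12 mm wide green mark: pointer inside it = beam within 0.065 rad of level.
- beam (a joint): tilt of the beam in rad: 0 level, positive = left (vial) pan low; stops at -0.27 and +0.27. Spring-restored: each gram of load difference (left minus right) tilts it 0.0025 rad (40 g: 0.10 rad) until a stop; it rests after about 1 s. While the lever is below about 0.2 rad its fork locks the beam near level.
- pan_left_top (a point): centre of the left pan's flat upper face (steel disc of 57 mm radius with a rim 3 mm high), 125 mm to the left (+y of balance) of the pivot; carries the vial. 93 mm above the surface when level; falls 12.5 mm per 0.1 rad of beam. Pans stay horizontal.
- pan_right_top (a point): centre of the right pan's flat upper face (steel disc, 57 mm radius, 3 mm rim), 125 mm to the right (-y of balance) of the pivot; empty at the start. 93 mm above the surface when level, rises 12.5 mm per 0.1 rad of beam, up to 34 mm. It stays horizontal; where on it a weight stands makes no difference.
- lever (a joint): angle of the locking lever in rad: 0 = upright, its fork straddles the pointer and locks the beam; grows to 1.0 as the knob swings to the front (-x of balance) and down, where there is a stop. Stays where it is left (friction, about 0.7 N at the knob).
- lever_knob (a point): centre of the orange ball knob, 20 mm diameter, at the lever's end, 104 mm from its hinge line; 138 mm above the surface when upright, 90 mm when fully over. The lever below is a bar 10 mm wide (y), 8 mm thick; its fork sits 42 mm below the knob and points to +x of balance. Upright, the knob is 35 mm in front of the pointer.
- lever_hinge (a point): centre of the lever's hinge, on the balance base 34 mm above the surface; the hinge line runs along the balance's y.
- w40_center (a point): calibrated weight of 40 g: upright steel cylinder, diameter 16 mm, height 36 mm, with a yellow plastic top 8 mm thick. Stands on the white surface at the start; this point is its centre, 18 mm above its underside; z is its axis.
- w80_center (a point): calibrated weight of 80 g: upright steel cylinder, diameter 21 mm, height 36 mm, with a blue plastic top 8 mm thick. Stands on the white surface at the start; this point is its centre, 18 mm above its underside; z is its axis.
- w100_center (a point): calibrated weight of 100 g: upright steel cylinder, diameter 24 mm, height 36 mm, with a red plastic top 8 mm thick. Stands on the white surface at the start; this point is its centre, 18 mm above its underside; z is its axis.
- w120_center (a point): calibrated weight of 120 g: upright steel cylinder, diameter 26 mm, height 36 mm, with a black plastic top 8 mm thick. Stands on the white surface at the start; this point is its centre, 18 mm above its underside; z is its axis.
- vial_center (a point): amber pill vial with white cap, diameter 44 mm, height 68 mm, on the left pan; this point is its centre, 34 mm above its underside; z is its axis. Its mass varies, 125 to 235 g; the 100 g weight with one of the three others always brings the pointer inside the mark (other sets may too).
- ramekin: white ceramic ramekin, 84 mm across, 45 mm high, standing on the surface; origin under its centre. To be left alone.
- green_cup: green plastic cup, 70 mm across the rim, 85 mm high; origin under its centre. To be left alone.
- pillbox: stainless pillbox with hinged flap, 55 by 85 by 25 mm, shut; origin under its centre. To be left alone.
- pill_case: pocket pill case with clear snap lid, 50 by 90 by 20 mm, shut; origin under its centre. To be left alone.
Not all that is in view belongs to the job. There is more than one size of the part that bears vial_center; the job needs the larger.

How it is judged:
On the way, in this order (a step that is already met when the one before it is completed fails the run):
1. the lever is fully over and the beam has tipped under the vial, the right pan still unloaded (value of joint lever above 0.85 rad and value of joint beam above 0.18 rad), for 0.2 s.
2. the pointer rests inside the green mark (value of joint beam between -0.065 and 0.065 rad and velocity of joint beam between -0.05 and 0.05 rad/s), for 0.5 s.
At the end, for the whole second after the job is handed in: Beam at rest within 0.065 rad of level, lever over by more than 0.85 rad, vial upright on the left pan within 40 mm of its centre, at least one weight on the right pan; every weight upright (0.15 rad), on the right pan (within 52 mm of its centre) or on the shelf (all of step 2 and value of joint lever above 0.85 rad and horizontal distance between vial_center and pan_left_top below 0.04 m and angle between each of vial_center, w40_center, w80_center, w100_center, w120_center's own z axis and vertical below 0.15 rad and z of vial_center in the frame of pan_left_top above 0.025 m and ((horizontal distance between w40_center and pan_right_top below 0.052 m and z of w40_center in the frame of pan_right_top between 0.01 and 0.026 m) or height (world z) of w40_center below 0.024 m) and ((horizontal distance between w80_center and pan_right_top below 0.052 m and z of w80_center in the frame of pan_right_top between 0.01 and 0.026 m) or height (world z) of w80_center below 0.024 m) and ((horizontal distance between w100_center and pan_right_top below 0.052 m and z of w100_center in the frame of pan_right_top between 0.01 and 0.026 m) or height (world z) of w100_center below 0.024 m) and ((horizontal distance between w120_center and pan_right_top below 0.052 m and z of w120_center in the frame of pan_right_top between 0.01 and 0.026 m) or height (world z) of w120_center below 0.024 m) and ((horizontal distance between w40_center and pan_right_top below 0.052 m and z of w40_center in the frame of pan_right_top between 0.01 and 0.026 m) or (horizontal distance between w80_center and pan_right_top below 0.052 m and z of w80_center in the frame of pan_right_top between 0.01 and 0.026 m) or (horizontal distance between w100_center and pan_right_top below 0.052 m and z of w100_center in the frame of pan_right_top between 0.01 and 0.026 m) or (horizontal distance between w120_center and pan_right_top below 0.052 m and z of w120_center in the frame of pan_right_top between 0.01 and 0.026 m))); the robot touches nothing.
It fails at once if the ramekin is shifted by more than 30 mm (distance of ramekin from where it was at the start of the episode above 0.03 m).
It fails at once if the green cup is shifted by more than 30 mm (distance of green_cup from where it was at the start of the episode above 0.03 m).
It fails at once if the pillbox is shifted by more than 30 mm (distance of pillbox from where it was at the start of the episode above 0.03 m).
It fails at once if the pill case is shifted by more than 30 mm (distance of pill_case from where it was at the start of the episode above 0.03 m).
It also fails if it takes over 72 s, if anything falls off the work surface, if the arm or the gripper's body presses on something with over 40 N, if the wrist force passes 120 N, or if a joint passes its speed limit or range.

ROBOT

A 6-joint arm with a two-finger parallel gripper is mounted at the origin on the work surface. World frame = base frame: x ahead of the robot, y to its left, z up, the work surface at z = 0. Lengths are in m, angles in rad, forces in N, time in s.
With the tool pointing down it reaches from about 0.35 to 0.775 m from the base axis. Payload 5.5 kg.
Tool frame: the origin (TCP) lies between the finger pads; the fingertips stand 14 mm ahead of it and the grasp point (between the pads) lies 5 mm behind it; z points along the fingers, y is the line along which they close (so a half turn about z gives the same grasp; the last joint's range is limited). The gripper opens to 85 mm and grips with 20 to 120 N. Pads are 22 mm wide; open, the fingers measure 114 mm over their backs; the gripper's body (76 mm by 85 mm) begins 54 mm behind the grasp point. The pads swing forward as they close: fully open they stand 13 mm farther back than shut.
Start: joints at [-1.302, 0.313, 0.046, 1.304, 0, 1.431], TCP at [0.229, -0.528, 0.223] pointing down, gripper open.
Joint ranges: [-2.76, 2.76], [-0.86, 1.69], [-1.03, 1.26], [-2.2, 2.34], [-1.47, 1.5], [-3.14, 3.14]. Speed limits (rad/s): [2.57, 2.57, 3.14, 3.14, 3.14, 3.14].

INTERFACE

Orientations are given as a unit quaternion [x, y, z, w].
In Python, from cell import * gives the robot as it stands.
- The arm moves only by the tool apply_moves, never from a script. Its argument "moves" is a list that holds one entry, the list of rows, each a list of 5 numbers: the closure, from 0 (fully open) to 1 (shut), then the shift along the tool's x, y, z normalised to -1 to 1, where 1 is 4 cm, then the turn about the tool's z normalised to -1 to 1, where 1 is 6 degrees. In form: [[[grip, x, y, z, turn], ...]]. A call has 1 to 8 rows; each row shifts and turns the commanded pose from where the row before left it, along the tool's axes as they then stand; what a row does not reach is not made up. A row lasts 1/10 s, in which the tool goes at most 50 mm and 8.59 degrees, less where a joint would pass 70% of its speed; a pose out of reach is approached as far as the arm can. A call with a number of a shift or a turn outside -1 to 1 is refused whole. A call with a gripper value outside its range is refused whole. The fingers move at their own pace and stop on an object; the grip force is fixed at half the most. Time passes only in rows, so rows that do not move let the fingers close. It gives the time, the measured TCP pose, the force, the opening and the grip force at its end, in the units of the state.
- get_obs(): the state, without advancing time (a new reading comes with each control period).
- get_image(name): name is "side" or "top"; returns the picture (420x560x3 uint8, red, green, blue); there is no depth.
- calibration(name): a dict with "fovy" (degrees; the focal length in pixels is half the picture's height over the tangent of half this angle, whatever the lens; pixels are square), "cx", "cy" (the principal point, pixels), "position" and "attitude" of the camera in the world. Camera axes: x right, y down, z forward; pixel columns grow to the right and rows downward; lengths in m; the calibration is good to about 2 mm. A picture is of the moment at which its call begins. calibration takes no time and is no camera call.
- hand_in(): hands the job in; it is judged then, once.
Trained networks look in the newest picture that a camera, given by its name, has taken for a name from the list of things; names that differ only in an ending like _2 or _b are one class to them, and where a whole thing is asked for, a point or a joint stands for the part that bears it (a point fixed in the world has none). Each returns a list of dicts, best first, with "p" (0 to 1); they miss things now and then, are a little off and sometimes report something else, mostly with a low value. They report only what shows in the picture. A call takes as long as a camera call. They do not tell look-alikes from the thing itself.
- spot_in(camera, thing): "xyz" ([x, y, z] in m, in world coordinates, good to about 4 mm: the middle of the surface that is visible of it).
- outline_of(camera, thing): "mask" (420x560 bool, what is visible of it).
- tip_of(camera, thing): "xyz" ([x, y, z] in m, in world coordinates, good to about 4 mm: a listed point, or the origin of a listed thing).
The state is a dict: "time": time; "q": joint angles; "qd": joint speeds; "tau": joint torques, N m; "eef_pos": TCP position; "orientation": TCP orientation; "force": force on the tool from outside, world axes, zero at the start; "torque": the same for the moment, N m; "finger_gap": finger opening in m; "grasp_force": force on a finger pad.
Only numpy, scipy, OpenCV 4.12 (cv2) and the standard library are available. Lean on these libraries where they do the work, as an engineer would, in place of code of your own. Each camera call takes 0.05 s, during which the arm holds its last target. There are 200 camera calls.

## Working session

There is one attempt and no reset: what is moved stays moved. The work goes in short steps, Python scripts to look and compute and a tool call to move; the robot and the scene stay as the last step left them, time stands still between calls to the robot, and variables do not carry over. Pictures are saved under pics/ and viewed, at most 10 in all, crops included, and the job is handed in when it is done.

Besides the shell and the picture viewer there is one more tool, called after "Emit:" by a JSON object that holds its "fn" and its "kwargs", one argument or row to a line. apply_moves: Moves the arm, as the interface text tells. Its arguments: {"type":"object","properties":{"moves":{"type":"array"}},"required":["moves"]}

```bash
mkdir -p pics; cat > h.py <<'E'
from cell import *
import numpy as np, cv2
def save(n,f):
    im=get_image(n); cv2.imwrite('pics/'+f,im[:,:,::-1]); return im
E
python3 - <<'E'
from h import *
for n in("side","top"):
    save(n,n+'0.png'); c=calibration(n); print(n,c)
    for t in("lever_knob","lever_hinge","pan_right_top","pan_left_top","w40_center","w80_center","w100_center","w120_center","vial_center","ramekin","green_cup","pillbox","pill_case","balance"):
        print(t,[(np.round(d["xyz"],3).tolist(),round(d["p"],2)) for d in tip_of(n,t)[:3]])
o=get_obs();print({k:np.round(v,3).tolist() for k,v in o.items()})
E
```

```text
side {'fovy': 43.541711454804116, 'cx': 280.5650938308032, 'cy': 209.18916551838205, 'position': array([0.49324422, 0.99164615, 1.07181029]), 'attitude': array([-0.04375866,  0.92257687, -0.38228392,  0.02821521])}
lever_knob [([0.626, -0.067, 0.095], 0.71), ([0.58, 0.051, 0.138], 0.54)]
lever_hinge [([0.576, 0.055, 0.034], 0.7)]
pan_right_top [([0.629, -0.066, 0.095], 0.87)]
pan_left_top [([0.603, 0.183, 0.088], 0.68)]
w40_center [([0.45, -0.245, 0.015], 0.5), ([0.558, -0.361, 0.021], 0.3)]
w80_center [([0.559, -0.365, 0.018], 0.4)]
w100_center [([0.48, -0.359, 0.015], 0.56)]
w120_center [([0.567, -0.284, 0.017], 0.62), ([0.601, 0.18, 0.087], 0.42)]
vial_center [([0.594, 0.191, 0.127], 0.58)]
ramekin [([0.704, -0.256, 0.003], 0.82)]
green_cup [([0.389, 0.403, -0.001], 0.71)]
pillbox [([0.674, 0.399, -0.0], 0.67)]
pill_case [([0.784, -0.062, -0.002], 0.56)]
balance [([0.613, 0.061, 0.004], 0.68)]
top {'fovy': 42.608779564479136, 'cx': 277.3660358433199, 'cy': 207.2348771601734, 'position': array([0.52681049, 0.01057306, 1.4485795 ]), 'attitude': array([ 0.71367019, -0.69970441,  0.01
[... 430 characters left out ...]
, 0.43)]
vial_center [([0.592, 0.191, 0.125], 0.74), ([0.578, 0.308, 0.027], 0.66)]
ramekin [([0.707, -0.26, -0.001], 0.63), ([0.787, -0.062, -0.001], 0.56)]
green_cup [([0.616, 0.06, -0.003], 0.61), ([0.396, 0.4, 0.003], 0.59)]
pillbox [([0.675, 0.402, 0.004], 0.66)]
pill_case [([0.785, -0.065, -0.004], 0.9)]
balance [([0.615, 0.059, -0.004], 0.64)]
{'time': 1.5, 'q': [-1.302, 0.313, 0.046, 1.304, -0.0, 1.431], 'qd': [0.001, -0.0, 0.001, 0.0, -0.001, -0.001], 'tau': [-0.001, -48.046, 29.881, 0.0, -0.0, -0.0], 'eef_pos': [0.229, -0.528, 0.223], 'orientation': [0.979, 0.203, -0.0, 0.0], 'force': [0.698, 1.141, 0.019], 'torque': [-0.006, -0.005, 0.007], 'grasp_force': 0.0, 'finger_gap': 0.086}
```

View pics/side0.png

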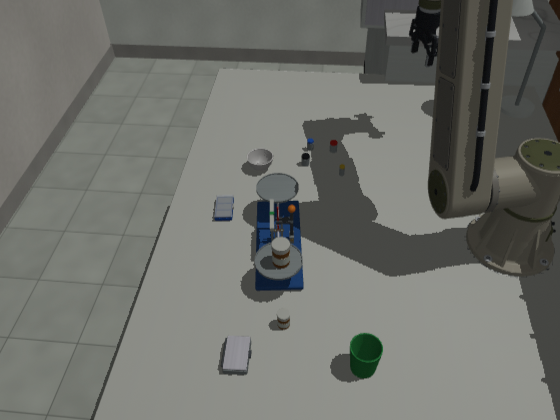

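View pics/top0.png

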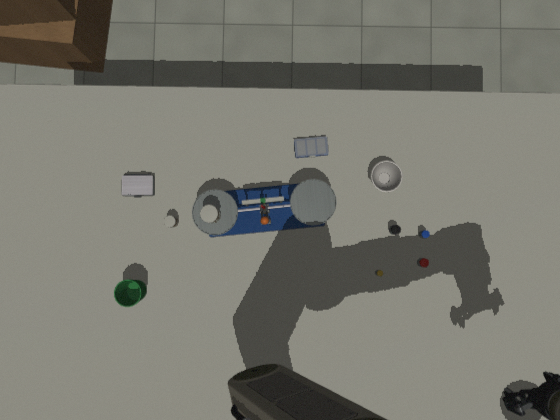

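The side view has the knob at about (291,209), and the weights at blue (310,142), black (305,158), red (333,145) and yellow (342,169). The large vial is on the left pan at (281,253), and the small decoy vial is at (283,318). The top view agrees, with the knob at (265,221). The balance yaw is about 0.112 rad.

Emit:
{"fn": "apply_moves", "kwargs": {
  "moves": [
    [[0.45,0,0,0,0.94],[0.45,0,0,0,0.94],[0.45,0,0,0,0.94],[0.45,0.7,-0.9,0,0],[0.45,0.7,-0.9,0,0],[0.45,0.7,-0.9,0,0],[0.45,0.7,-0.9,0,0],[0.45,0.7,-0.9,0,0]]
  ]
}}

```text
time: 2.3
eef_pos: [0.3479, -0.3315, 0.2228]
orientation: [0.998, 0.056, 0.0, 0.0]
force: [0.5, -0.9, 0.1]
finger_gap: 0.0471
grasp_force: 0.0
```

Emit:
{"fn": "apply_moves", "kwargs": {
  "moves": [
    [[0.45,0.7,-0.9,0,0],[0.45,0.7,-0.9,0,0],[0.45,0.7,-0.9,0,0],[0.45,0.7,-0.9,0,0],[0.45,0.7,-0.9,0,0],[0.45,0.7,-0.9,0,0],[0.45,0.7,-0.9,0,0],[0.45,0,0,0,0]]
  ]
}}

```text
time: 3.1
eef_pos: [0.5155, -0.0561, 0.2225]
orientation: [0.998, 0.06, 0.001, -0.001]
force: [0.3, -0.6, -0.1]
finger_gap: 0.0469
grasp_force: 0.0
```

```bash
cat >> h.py <<'E'
def go(t):
    from scipy.spatial.transform import Rotation as R
    o=get_obs(); r=R.from_quat(o["orientation"]); m=r.as_matrix()
    print("t",o["time"],"pos",np.round(o["eef_pos"],4),"xaxis deg",round(np.degrees(np.arctan2(m[1,0],m[0,0])),2),"gap",o["finger_gap"],"F",np.round(o["force"],1))
    print("units",np.round(r.inv().apply(np.array(t)-o["eef_pos"])/.04,2))
P=np.array([.615,.0595]); X=np.array([.9938,.1113]); Y=np.array([-.1113,.9938])
E
python3 - <<'E'
from h import *
go([.581,.0545,.138])
E
```

```text
t 3.1 pos [ 0.5155 -0.0561  0.2225] xaxis deg 6.89 gap 0.046926315787107216 F [ 0.3 -0.6 -0.1]
units [ 1.95 -2.55  2.12]
```

Emit:
{"fn": "apply_moves", "kwargs": {
  "moves": [
    [[0.45,0.65,-0.85,0,0],[0.45,0.65,-0.85,0,0],[0.45,0.65,-0.85,0,0],[0.45,0,0,0.75,0],[0.45,0,0,0.75,0],[0.45,0,0,0.75,0],[0.45,0,0,0,0]]
  ]
}}

```text
time: 3.8
eef_pos: [0.576, 0.0494, 0.1283]
orientation: [0.998, 0.057, -0.004, -0.0]
force: [-0.6, -0.0, 0.1]
finger_gap: 0.0467
grasp_force: 0.0
```

```bash
python3 - <<'E'
from h import *
go([.581,.0545,.133])
im=save("side","s1.png"); cv2.imwrite('pics/s1c.png',cv2.resize(im[150:300,200:360,::-1],None,fx=4,fy=4,interpolation=2))
E
```

```text
t 3.8 pos [0.576  0.0494 0.1283] xaxis deg 6.48 gap 0.0466724234167506 F [-0.6 -0.   0.1]
units [ 0.14 -0.11 -0.12]
```

View pics/s1c.png

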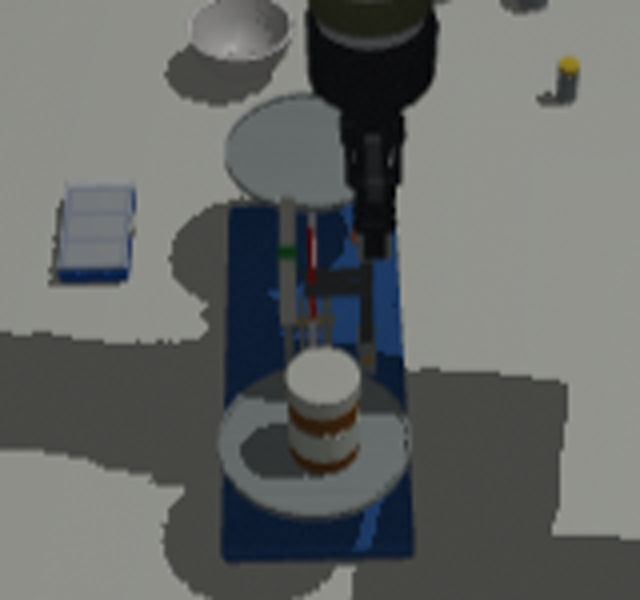

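The gripper straddles the lever at crop (370,240), with a sliver of orange knob just behind the near finger. I'll nudge toward +x and close.

Emit:
{"fn": "apply_moves", "kwargs": {
  "moves": [
    [[0.45,0.13,-0.1,-0.1,0],[1,0,0,0,0],[1,0,0,0,0],[1,0,0,0,0],[1,0,0,0,0],[1,0,0,0,0]]
  ]
}}

```text
time: 4.45
eef_pos: [0.5855, 0.0548, 0.139]
orientation: [0.998, 0.057, 0.002, -0.0]
force: [-1.0, 1.6, 7.7]
finger_gap: 0.0002
grasp_force: 3.7
```

```bash
python3 - <<'E'
from h import *
go([.581,.0545,.133])
im=save("side","s2.png"); cv2.imwrite('pics/s2c.png',cv2.resize(im[150:270,220:340,::-1],None,fx=5,fy=5,interpolation=2))
print([(np.round(d["xyz"],3).tolist(),round(d["p"],2)) for d in spot_in("side","lever_knob")+tip_of("side","lever_knob")])
E
```

```text
t 4.45 pos [0.5855 0.0548 0.139 ] xaxis deg 6.53 gap 0.00022600468772465175 F [-1.   1.6  7.7]
units [-0.11 -0.01  0.15]
[([0.587, 0.059, 0.098], 0.69), ([0.59, 0.202, 0.15], 0.18), ([0.581, 0.054, 0.138], 0.54)]
```

View pics/s2c.png

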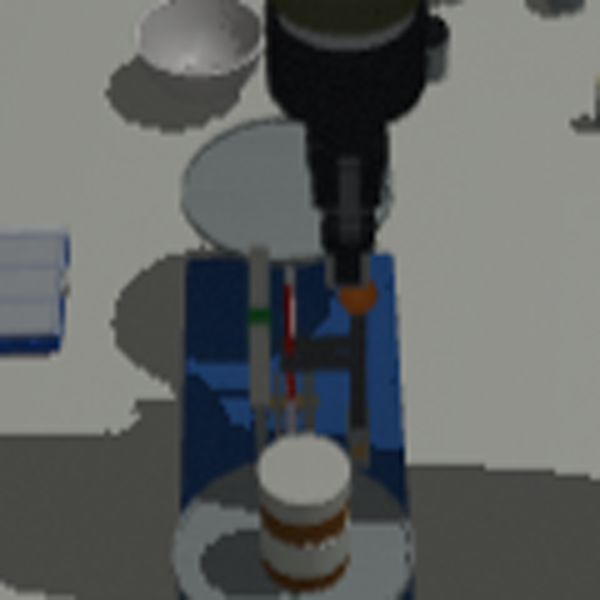

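```bash
cat >> h.py <<'E'
def proj(n,p):
    from scipy.spatial.transform import Rotation as R
    c=calibration(n); f=210/np.tan(np.radians(c["fovy"]/2)); v=R.from_quat(c["attitude"]).inv().apply(np.array(p)-c["position"])
    return np.array([c["cx"]+f*v[0]/v[2],c["cy"]+f*v[1]/v[2]])
E
python3 - <<'E'
from h import *
for z in(.12,.125,.13,.14,.15):
    print(z,(proj("side",[.5855,.0548,z])-[220,150])*5)
print((proj("side",[.581,.0545,.138])-[220,150])*5)
E
```

```text
0.12 [345.6549225  313.30421645]
0.125 [345.58499351 306.38006604]
0.13 [345.51469366 299.41919352]
0.14 [345.37296948 285.38610741]
0.15 [345.22972593 271.20257713]
[354.34426367 288.31293426]
```

Fingertips closed on or behind the top of the knob, at crop (348,285), while the knob centre is at (358,297). I'll reopen, shift to the knob axis, go deeper and close again.

Emit:
{"fn": "apply_moves", "kwargs": {
  "moves": [
    [[0.5,0,0,-0.3,0],[0.5,0,0,0,0],[0.5,-0.17,-0.06,0,0],[0.5,0,0,0.3,0],[0.5,0,0,0.2,0],[0.5,0,0,0,0]]
  ]
}}

```text
time: 5.2
eef_pos: [0.5754, 0.056, 0.1261]
orientation: [0.998, 0.057, -0.002, -0.0]
force: [-0.1, -0.6, 0.0]
finger_gap: 0.0426
grasp_force: 0.0
```

Emit:
{"fn": "apply_moves", "kwargs": {
  "moves": [
    [[0.5,0.09,0,0.1,0],[0.7,0,0,0,0],[0.7,0,0,0,0],[0.85,0,0,0,0],[0.85,0,0,0,0],[0.85,0,0,0,0]]
  ]
}}

```text
time: 5.8
eef_pos: [0.5811, 0.0561, 0.1249]
orientation: [0.998, 0.057, 0.0, 0.0]
force: [0.9, -1.5, 0.9]
finger_gap: 0.0158
grasp_force: 58.6
```

Emit:
{"fn": "apply_moves", "kwargs": {
  "moves": [
    [[0.5,0,0,0,0],[0.5,0,0,0,0],[0.5,-0.04,0,0.25,0],[0.5,0,0,0,0],[0.7,0,0,0,0],[0.85,0,0,0,0],[0.85,0,0,0,0],[0.85,0,0,0,0]]
  ]
}}

```text
time: 6.6
eef_pos: [0.5791, 0.0559, 0.1146]
orientation: [0.998, 0.057, -0.0, 0.0]
force: [-1.1, -1.6, -0.9]
finger_gap: 0.0167
grasp_force: 58.5
```

```bash
python3 - <<'E'
from h import *
go([.581,.0545,.133])
im=save("side","s3.png"); cv2.imwrite('pics/s3c.png',cv2.resize(im[150:270,220:340,::-1],None,fx=5,fy=5,interpolation=2))
E
```

```text
t 6.6 pos [0.5791 0.0559 0.1146] xaxis deg 6.49 gap 0.01668888335875002 F [-1.1 -1.6 -0.9]
units [ 0.04  0.04 -0.46]
```

View pics/s3c.png

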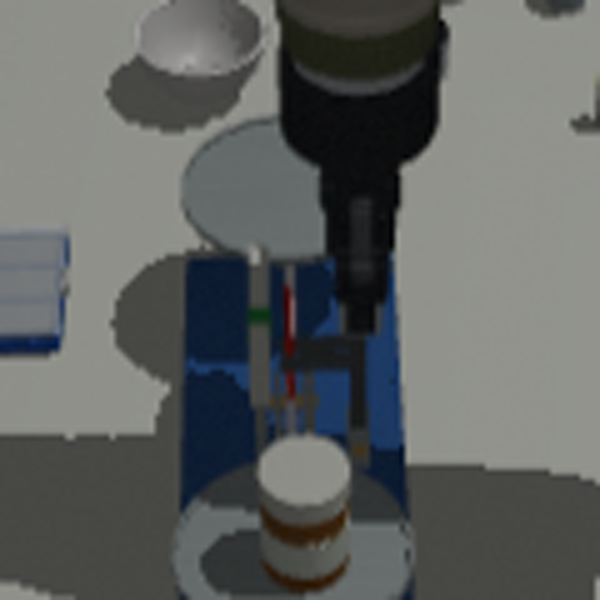

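Grip is firm at 58 N, with the finger at crop (358,320) covering the knob and no wrist load. Now I'll swing the lever along its arc.

Emit:
{"fn": "apply_moves", "kwargs": {
  "moves": [
    [[0.85,-0.52,0,0.05,0],[0.85,-0.5,0,0.15,0],[0.85,-0.45,0,0.25,0],[0.85,-0.4,0,0.33,0],[0.85,-0.33,0,0.41,0],[0.85,-0.04,0,0.06,0],[0.85,0,0,0,0]]
  ]
}}

```text
time: 7.35
eef_pos: [0.4901, 0.0462, 0.0646]
orientation: [0.998, 0.057, -0.0, -0.0]
force: [1.4, 0.5, 0.6]
finger_gap: 0.0128
grasp_force: 0.0
```

```bash
python3 - <<'E'
from h import *
go([.49,.0445,.067])
im=save("side","s4.png"); cv2.imwrite('pics/s4c.png',cv2.resize(im[150:300,200:360,::-1],None,fx=4,fy=4,interpolation=2))
E
```

```text
t 7.35 pos [0.4901 0.0462 0.0646] xaxis deg 6.5 gap 0.012810922607733168 F [1.4 0.5 0.6]
units [-0.01  0.04 -0.06]
```

View pics/s4c.png

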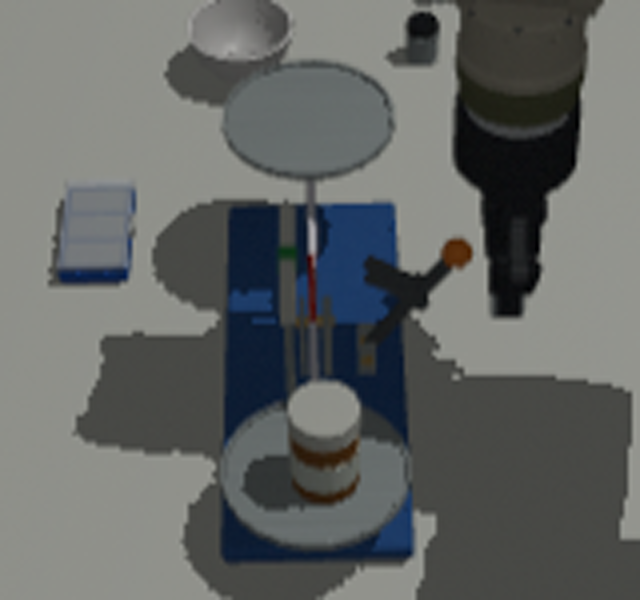

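The beam has tipped, but the fingers slipped off and the knob at crop (457,252) has not reached the stop. I'll work out the angle, then press the knob down from above with shut fingers.

```bash
python3 - <<'E'
from h import *
px=np.array([200+457/4,150+252/4]); h=np.array([.5805,.056])
for a in np.arange(.4,1.05,.1):
    k=np.r_[h-X*.104*np.sin(a),.034+.104*np.cos(a)]; print(round(a,1),k.round(3),(proj("side",k)-px).round(1))
E
```

```text
0.4 [0.54  0.051 0.13 ] [-7.2 -2.9]
0.5 [0.531 0.05  0.125] [-3.5 -1.7]
0.6 [0.522 0.049 0.12 ] [-0.1 -0.3]
0.7 [0.514 0.049 0.114] [3.1 1.4]
0.8 [0.506 0.048 0.106] [6.  3.3]
0.9 [0.5   0.047 0.099] [8.5 5.3]
1.0 [0.494 0.046 0.09 ] [10.7  7.6]
```

Emit:
{"fn": "apply_moves", "kwargs": {
  "moves": [
    [[1,0,0,-0.85,0],[1,0,0,-0.85,0],[1,0,0,-0.85,0],[1,0.75,0,0,0],[1,0,0,0.5,0],[1,-0.1,0,0.35,0],[1,-0.25,0,0.35,0],[1,-0.2,0,0.3,0]]
  ]
}}

```text
time: 8.2
eef_pos: [0.4957, 0.0465, 0.1075]
orientation: [0.998, 0.057, -0.002, 0.001]
force: [-21.5, -4.0, 25.5]
finger_gap: -0.0001
grasp_force: 16.4
```

Emit:
{"fn": "apply_moves", "kwargs": {
  "moves": [
    [[1,0,0,0,0],[1,0,0,0.1,0],[1,0,0,0,0]]
  ]
}}

```text
time: 8.5
eef_pos: [0.4912, 0.046, 0.1033]
orientation: [0.998, 0.057, -0.006, 0.001]
force: [-23.9, -5.6, 22.2]
finger_gap: 0.0001
grasp_force: 16.0
```

```bash
python3 - <<'E'
from h import *
go([.494,.0465,.104])
im=save("side","s5.png"); cv2.imwrite('pics/s5c.png',cv2.resize(im[150:300,200:360,::-1],None,fx=4,fy=4,interpolation=2))
E
```

```text
t 8.5 pos [0.4912 0.046  0.1033] xaxis deg 6.48 gap 0.00011421808598645508 F [-23.9  -5.6  22.2]
units [ 0.07 -0.   -0.02]
```

View pics/s5c.png

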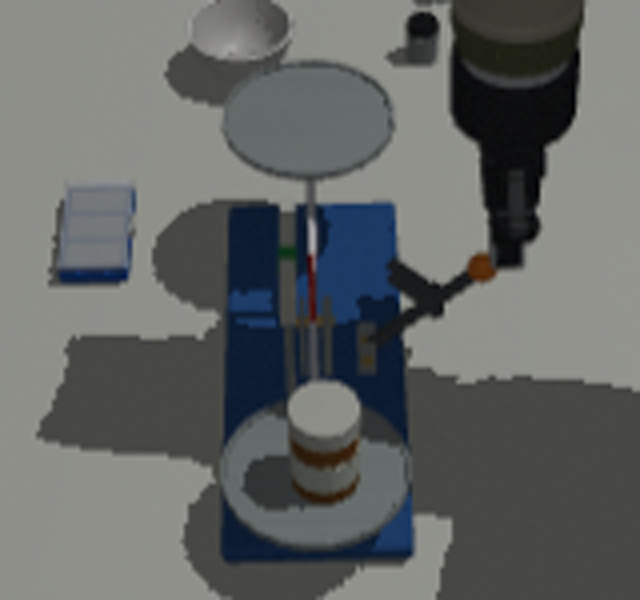

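The knob is now at crop (482,267), about 0.8 rad. The finger slid off the front of it, so I'll lift, go further back and press down on the knob/neck.

Emit:
{"fn": "apply_moves", "kwargs": {
  "moves": [
    [[1,0,0,-0.8,0],[1,0.3,0,0,0],[1,0,0,0,0],[1,0,0,0,0]]
  ]
}}

```text
time: 8.95
eef_pos: [0.5107, 0.0484, 0.1345]
orientation: [0.998, 0.057, 0.0, 0.0]
force: [-0.7, -0.0, 0.7]
finger_gap: -0.0001
grasp_force: 0.0
```

Emit:
{"fn": "apply_moves", "kwargs": {
  "moves": [
    [[1,0.1,0,0.3,0],[1,0,0,0.3,0],[1,-0.05,0,0.2,0],[1,-0.05,0,0.2,0],[1,0,0,0.05,0],[1,0,0,0,0]]
  ]
}}

```text
time: 9.55
eef_pos: [0.5095, 0.0483, 0.092]
orientation: [0.998, 0.057, -0.0, -0.0]
force: [1.5, 0.6, 0.5]
finger_gap: -0.0001
grasp_force: 0.0
```

```bash
python3 - <<'E'
from h import *
go([.494,.0465,.104])
im=save("side","s6.png"); 
hsv=cv2.cvtColor(im,cv2.COLOR_RGB2HSV); m=cv2.inRange(hsv,(5,150,90),(16,255,255)); m[:, :300]=0
n,_,st,ce=cv2.connectedComponentsWithStats(m); px=ce[1+st[1:,4].argmax()]; print(px,st[1:,4])
h=np.array([.5805,.056])
for a in np.arange(.6,1.05,.1):
    k=np.r_[h-X*.104*np.sin(a),.034+.104*np.cos(a)]; print(round(a,1),(proj("side",k)-px).round(1))
E
```

```text
t 9.55 pos [0.5095 0.0483 0.092 ] xaxis deg 6.5 gap -8.690179372911119e-05 F [1.5 0.6 0.5]
units [-0.39  0.   -0.3 ]
[325. 217.] [1 1 1]
0.6 [-10.9  -4.3]
0.7 [-7.7 -2.6]
0.8 [-4.8 -0.7]
0.9 [-2.2  1.3]
1.0 [-0.   3.6]
```

Emit:
{"fn": "apply_moves", "kwargs": {
  "moves": [
    [[0.4,0,0,-0.9,0],[0.4,0,0.2,-0.9,0],[0.4,0,1,-0.6,0],[0.4,0,1,0,0],[0.4,0,1,0,0],[0.4,0,1,0,0],[0.4,0,0,0,0]]
  ]
}}

```text
time: 10.3
eef_pos: [0.5302, -0.1232, 0.1891]
orientation: [0.999, 0.054, 0.001, 0.001]
force: [-1.0, -0.1, 0.5]
finger_gap: 0.0511
grasp_force: 0.0
```

```bash
python3 - <<'E'
from h import *
go([.482,-.36,.15])
im=save("side","s7.png"); get_image("top")
cv2.imwrite('pics/s7c.png',cv2.resize(im[150:300,200:360,::-1],None,fx=4,fy=4,interpolation=2))
for c in("side","top"): print([(np.round(d["xyz"],3).tolist(),round(d["p"],2)) for d in tip_of(c,"lever_knob")], [(np.round(d["xyz"],3).tolist(),round(d["p"],2)) for d in tip_of(c,"pan_right_top")])
E
```

```text
t 10.3 pos [ 0.5302 -0.1232  0.1891] xaxis deg 6.19 gap 0.05114000401510474 F [-1.  -0.1  0.5]
units [-1.84  5.75  0.99]
[([0.496, 0.044, 0.093], 0.69)] [([0.672, 0.4, -0.0], 0.75), ([0.63, -0.066, 0.128], 0.74), ([0.455, -0.243, 0.019], 0.15)]
[] [([0.634, -0.06, 0.122], 0.79)]
```

View pics/s7c.png

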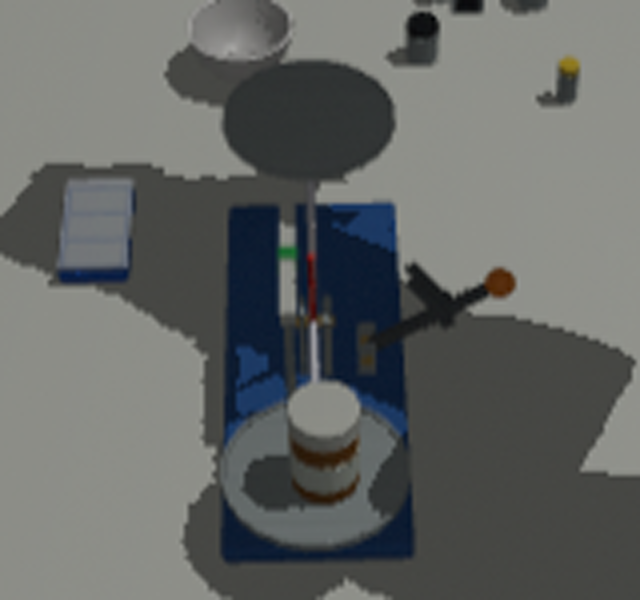

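The knob is at crop (500,282), which is about 1.0 rad: lever fully over and the beam at its left-low stop. Next is the red 100 g weight.

Emit:
{"fn": "apply_moves", "kwargs": {
  "moves": [
    [[0.4,-0.37,1,0,0],[0.4,-0.37,1,0,0],[0.4,-0.37,1,0.2,0],[0.4,-0.37,1,0.4,0],[0.4,-0.36,1,0.4,0],[0.4,0,0.75,0,0],[0.4,0,0,0,0],[0.4,0,0,0,0]]
  ]
}}

```text
time: 11.4
eef_pos: [0.4821, -0.3549, 0.1484]
orientation: [0.998, 0.057, -0.0, -0.0]
force: [-0.5, 0.1, -1.1]
finger_gap: 0.0509
grasp_force: 0.0
```

```bash
python3 - <<'E'
from h import *
get_image("top")
print([(np.round(d["xyz"],4).tolist(),round(d["p"],2)) for d in tip_of("top","w100_center")])
get_image("side")
print([(np.round(d["xyz"],4).tolist(),round(d["p"],2)) for d in tip_of("side","w100_center")])
go([.482,-.36,.022])
E
```

```text
[([0.483, -0.3591, 0.0141], 0.37)]
[([0.4779, -0.3591, 0.0194], 0.39)]
t 11.6 pos [ 0.4823 -0.3539  0.149 ] xaxis deg 6.62 gap 0.05115665901684975 F [ 0.2  0.3 -0.4]
units [-0.03  0.15  3.18]
```

Emit:
{"fn": "apply_moves", "kwargs": {
  "moves": [
    [[0.4,-0.02,0.14,0.9,0],[0.4,0,0,0.9,0],[0.4,0,0,0.9,0],[0.4,0,0,0.5,0],[0.4,0,0,0,0],[0.9,0,0,0,0],[0.9,0,0,0,0],[0.9,0,0,0,0]]
  ]
}}

```text
time: 12.4
eef_pos: [0.483, -0.3618, 0.0228]
orientation: [0.998, 0.057, 0.001, 0.001]
force: [-0.4, 1.1, 4.4]
finger_gap: 0.0197
grasp_force: 58.6
```

Emit:
{"fn": "apply_moves", "kwargs": {
  "moves": [
    [[0.9,0,0,-0.6,0],[0.9,0,0,-0.9,0],[0.9,0,0,-0.9,0],[0.9,0,0,-0.9,0],[0.9,0,0,-0.9,0],[0.9,0.4,-0.7,0,0],[0.9,0.4,-0.7,0,0],[0.9,0.4,-0.7,0,0]]
  ]
}}

```text
time: 13.2
eef_pos: [0.5205, -0.2719, 0.1902]
orientation: [0.998, 0.056, 0.001, 0.001]
force: [0.3, -0.2, -1.3]
finger_gap: 0.0197
grasp_force: 58.8
```

Emit:
{"fn": "apply_moves", "kwargs": {
  "moves": [
    [[0.9,0.4,-0.7,0,0],[0.9,0.4,-0.7,0,0],[0.9,0.4,-0.7,0,0],[0.9,0.4,-0.7,0,0],[0.9,0.4,-0.7,0,0],[0.9,0.4,-0.7,0,0],[0.9,0,0,0,0],[0.9,0,0,0,0]]
  ]
}}

```text
time: 14.0
eef_pos: [0.5966, -0.0939, 0.1894]
orientation: [0.998, 0.058, 0.001, 0.0]
force: [-0.1, -0.0, -0.9]
finger_gap: 0.0198
grasp_force: 58.9
```

```bash
python3 - <<'E'
from h import *
get_image("top"); get_image("side")
for c in("top","side"): print([(np.round(d["xyz"],4).tolist(),round(d["p"],2)) for d in tip_of(c,"w100_center")])
go([.605,-.068,.155])
E
```

```text
[]
[([0.5914, -0.0923, 0.1862], 0.61)]
t 14.2 pos [ 0.596  -0.0955  0.1889] xaxis deg 6.42 gap 0.019804790011820287 F [-0.4  0.  -1.8]
units [ 0.3  -0.66  0.85]
```

Emit:
{"fn": "apply_moves", "kwargs": {
  "moves": [
    [[0.9,0.15,-0.35,0,0],[0.9,0.15,-0.31,0,0],[0.9,0,0,0.4,0],[0.9,0,0,0.3,0],[0.9,0,0,0.15,0],[0.9,0,0,0.1,0],[0.9,0,0,0,0],[0.9,0,0,0,0]]
  ]
}}

```text
time: 15.0
eef_pos: [0.6054, -0.067, 0.1509]
orientation: [0.998, 0.057, 0.0, 0.0]
force: [0.4, -0.2, -1.1]
finger_gap: 0.0199
grasp_force: 58.9
```

Emit:
{"fn": "apply_moves", "kwargs": {
  "moves": [
    [[0.9,0,0,0.05,0],[0.9,0,0,0,0],[0.9,0,0,0,0]]
  ]
}}

```text
time: 15.3
eef_pos: [0.6055, -0.067, 0.149]
orientation: [0.998, 0.057, 0.0, 0.0]
force: [0.4, -0.7, 0.3]
finger_gap: 0.0197
grasp_force: 59.0
```

Emit:
{"fn": "apply_moves", "kwargs": {
  "moves": [
    [[0.9,0,0,0.05,0],[0.9,0,0,0,0],[0.9,0,0,0,0]]
  ]
}}

```text
time: 15.6
eef_pos: [0.6052, -0.0669, 0.1466]
orientation: [0.998, 0.057, 0.0, 0.0]
force: [0.6, -0.2, 0.6]
finger_gap: 0.0197
grasp_force: 59.0
```

```bash
python3 - <<'E'
from h import *
get_image("side")
for w in("w100_center","pan_right_top","pan_left_top"): print([(np.round(d["xyz"],4).tolist(),round(d["p"],2)) for d in tip_of("side",w)])
go([.605,-.068,.149])
E
```

```text
[([0.6007, -0.0659, 0.1416], 0.53), ([0.5924, 0.1889, 0.0961], 0.5)]
[([0.6307, -0.0673, 0.121], 0.84)]
[([0.603, 0.1787, 0.0645], 0.97)]
t 15.8 pos [ 0.6052 -0.0669  0.1466] xaxis deg 6.5 gap 0.019801564707968 F [0.1 0.1 0. ]
units [-0.01  0.03 -0.06]
```

Wrist force went from -1 N to 0, so the weight is resting on the pan. Releasing.

Emit:
{"fn": "apply_moves", "kwargs": {
  "moves": [
    [[0.6,0,0,0,0],[0.4,0,0,0,0],[0.4,0,0,0,0],[0.4,0,0,-0.5,0],[0.4,0,0,-0.9,0],[0.4,-0.2,0.9,-0.2,0],[0.4,-0.2,1,0,0],[0.4,-0.2,1,0,0]]
  ]
}}

```text
time: 16.6
eef_pos: [0.5948, -0.1857, 0.2116]
orientation: [0.998, 0.057, 0.001, 0.0]
force: [0.4, 0.1, 0.3]
finger_gap: 0.0513
grasp_force: 0.0
```

Emit:
{"fn": "apply_moves", "kwargs": {
  "moves": [
    [[0.4,-0.2,1,0,0],[0.4,0,1,0,0],[0.4,0,1,0,0],[0.4,0,0,0,0],[0.4,0,0,0,0],[0.4,0,0,0,0],[0.4,0,0,0,0]]
  ]
}}

```text
time: 17.3
eef_pos: [0.6002, -0.3035, 0.2109]
orientation: [0.998, 0.058, -0.0, -0.0]
force: [-0.1, -0.1, 0.2]
finger_gap: 0.0512
grasp_force: 0.0
```

```bash
python3 - <<'E'
from h import *
im=save("side","s8.png"); cv2.imwrite('pics/s8c.png',cv2.resize(im[150:300,200:360,::-1],None,fx=4,fy=4,interpolation=2)); get_image("top")
for c in("side","top"):
  for w in("w100_center","pan_right_top","pan_left_top","w40_center","w80_center","w120_center"): print(c,w,[(np.round(d["xyz"],4).tolist(),round(d["p"],2)) for d in tip_of(c,w)[:2]])
go([.57,-.28,.149])
for b in(0,.05,.1,.15,.2,.27): # pointer tip prediction in crop
    t=np.r_[P+Y*.087*np.sin(b),.06+.087*np.cos(b)]; t2=np.r_[P-Y*.087*np.sin(b),.06+.087*np.cos(b)]
    print(b,((proj("side",t)-[200,150])*4).round(1),((proj("side",t2)-[200,150])*4).round(1))
E
```

```text
side w100_center [([0.6035, -0.0674, 0.1352], 0.43), ([0.6107, 0.0592, 0.0028], 0.32)]
side pan_right_top [([0.6277, -0.0657, 0.1129], 0.62)]
side pan_left_top [([0.6037, 0.182, 0.0723], 0.84)]
side w40_center [([0.4509, -0.243, 0.0211], 0.64)]
side w80_center [([0.5561, -0.3646, 0.0201], 0.64)]
side w120_center [([0.567, -0.2849, 0.0164], 0.47)]
top w100_center [([0.6048, -0.0638, 0.1332], 0.52)]
top pan_right_top [([0.6359, -0.0603, 0.1116], 0.93), ([0.705, -0.2575, -0.0004], 0.52)]
top pan_left_top [([0.5995, 0.1851, 0.0737], 0.63)]
top w40_center [([0.4549, -0.2495, 0.0164], 0.53), ([0.6337, -0.0607, 0.1105], 0.17)]
top w80_center [([0.56, -0.3611, 0.0174], 0.56)]
top w120_center [([0.5658, -0.2846, 0.0189], 0.52), ([0.6728, 0.4009, 0.0028], 0.18)]
t 18.0 pos [ 0.6001 -0.305   0.2106] xaxis deg 6.5 gap 0.0516112922608031 F [ 0.4  0.  -0.3]
units [-0.68 -0.71  1.54]
0 [308.7 222.9] [308.7 222.9]
0.05 [308.7 227.9] [308.6 218.1]
0.1 [308.8 233.1] [308.6 213.7]
0.15 [308.8 238.6] [308.6 209.5]
0.2 [308.9 244.3] [308.6 205.7]
0.27 [309.  252.7] [308.6 200.8]
```

View pics/s8c.png

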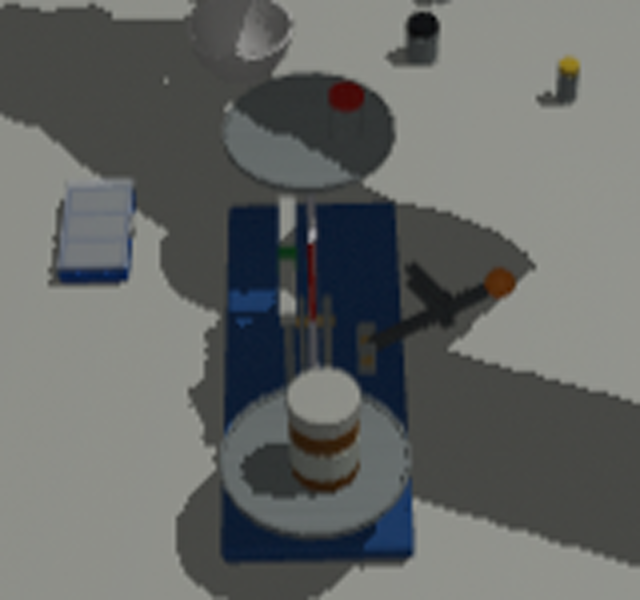

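Red weight stands at crop (346,97). The pointer tip at about (311,241) and the pan heights both put the beam near 0.16 rad, a difference of about 64 g, so the 80 g (blue) weight is next.

```bash
python3 - <<'E'
from h import *
go([.558,-.3633,.022])
E
```

```text
t 18.0 pos [ 0.6001 -0.305   0.2106] xaxis deg 6.5 gap 0.0516112922608031 F [ 0.4  0.  -0.3]
units [-1.21  1.33  4.71]
```

Emit:
{"fn": "apply_moves", "kwargs": {
  "moves": [
    [[0.4,-0.6,0.66,0,0],[0.4,-0.6,0.66,0.3,0],[0.4,0,0,0.9,0],[0.4,0,0,0.9,0],[0.4,0,0,0.9,0],[0.4,0,0,0,0],[0.4,0,0,0,0]]
  ]
}}

```text
time: 18.7
eef_pos: [0.5581, -0.3626, 0.0907]
orientation: [0.998, 0.057, -0.001, -0.0]
force: [0.3, 0.0, 0.8]
finger_gap: 0.0515
grasp_force: 0.0
```

```bash
python3 - <<'E'
from h import *
go([.558,-.3633,.022])
E
```

```text
t 18.7 pos [ 0.5581 -0.3626  0.0907] xaxis deg 6.5 gap 0.051501943933590054 F [0.3 0.  0.8]
units [-0.    0.02  1.72]
```

Emit:
{"fn": "apply_moves", "kwargs": {
  "moves": [
    [[0.4,0,0.02,0.8,0],[0.4,0,0,0.6,0],[0.4,0,0,0.32,0],[0.4,0,0,0,0],[0.9,0,0,0,0],[0.9,0,0,0,0],[0.9,0,0,0,0],[0.9,0,0,0,0]]
  ]
}}

```text
time: 19.5
eef_pos: [0.5598, -0.3645, 0.0242]
orientation: [0.998, 0.057, 0.001, 0.001]
force: [-0.6, 0.3, 7.0]
finger_gap: 0.0163
grasp_force: 58.5
```

Emit:
{"fn": "apply_moves", "kwargs": {
  "moves": [
    [[0.9,0,0,-0.6,0],[0.9,0,0,-0.9,0],[0.9,0,0,-0.9,0],[0.9,0,0,-0.9,0],[0.9,0,0,-0.9,0],[0.9,0.3,-0.75,0,0],[0.9,0.3,-0.75,0,0],[0.9,0.3,-0.75,0,0]]
  ]
}}

```text
time: 20.3
eef_pos: [0.5844, -0.2696, 0.1908]
orientation: [0.998, 0.056, 0.001, 0.0]
force: [-0.2, 0.2, -0.7]
finger_gap: 0.0161
grasp_force: 58.7
```

Emit:
{"fn": "apply_moves", "kwargs": {
  "moves": [
    [[0.9,0.3,-0.75,0,0],[0.9,0.35,-0.75,0,0],[0.9,0.35,-0.75,0,0],[0.9,0.35,-0.75,0,0],[0.9,0.35,-0.75,0,0],[0.9,0.35,-0.75,0,0],[0.9,0,0,0,0],[0.9,0,0,0,0]]
  ]
}}

```text
time: 21.1
eef_pos: [0.6453, -0.0813, 0.1901]
orientation: [0.998, 0.058, 0.0, 0.0]
force: [0.4, -0.5, -0.9]
finger_gap: 0.0159
grasp_force: 58.7
```

```bash
python3 - <<'E'
from h import *
go([.653,-.0625,.137])
E
```

```text
t 21.1 pos [ 0.6453 -0.0813  0.1901] xaxis deg 6.61 gap 0.015898171504111765 F [ 0.4 -0.5 -0.9]
units [ 0.25 -0.45  1.33]
```

Emit:
{"fn": "apply_moves", "kwargs": {
  "moves": [
    [[0.9,0.25,-0.45,0,0],[0.9,0,0,0.4,0],[0.9,0,0,0.4,0],[0.9,0,0,0.3,0],[0.9,0,0,0.2,0],[0.9,0,0,0.15,0],[0.9,0,0,0.1,0],[0.9,0,0,0.1,0]]
  ]
}}

```text
time: 21.9
eef_pos: [0.6533, -0.0634, 0.124]
orientation: [0.998, 0.057, 0.0, 0.0]
force: [-0.7, -0.1, -0.6]
finger_gap: 0.0163
grasp_force: 58.8
```

Emit:
{"fn": "apply_moves", "kwargs": {
  "moves": [
    [[0.9,0,0,0.05,0],[0.9,0,0,0.05,0],[0.9,0,0,0,0],[0.9,0,0,0,0]]
  ]
}}

```text
time: 22.3
eef_pos: [0.6533, -0.063, 0.12]
orientation: [0.998, 0.057, 0.0, 0.0]
force: [0.3, -0.1, 0.4]
finger_gap: 0.0164
grasp_force: 58.8
```

Contact made. Opening and then rising clear.

Emit:
{"fn": "apply_moves", "kwargs": {
  "moves": [
    [[0.7,0,0,0,0],[0.5,0,0,0,0],[0.5,0,0,0,0],[0.5,0,0,0,0],[0.5,0,0,-0.5,0],[0.5,0,0,-0.9,0],[0.5,0,0,-0.9,0],[0.5,0,0.5,-0.2,0]]
  ]
}}

```text
time: 23.1
eef_pos: [0.6572, -0.0814, 0.2253]
orientation: [0.998, 0.058, 0.004, 0.001]
force: [0.7, -1.5, 0.6]
finger_gap: 0.0428
grasp_force: 0.0
```

Emit:
{"fn": "apply_moves", "kwargs": {
  "moves": [
    [[0.5,-0.3,0.9,0,0],[0.5,-0.3,0.9,0,0],[0.5,-0.3,0.9,0,0],[0.5,-0.3,0.9,0,0],[0.5,0,0,0,0],[0.5,0,0,0,0],[0.5,0,0,0,0],[0.5,0,0,0,0]]
  ]
}}

```text
time: 23.9
eef_pos: [0.6243, -0.2301, 0.2199]
orientation: [0.998, 0.058, 0.0, -0.0]
force: [0.8, 0.3, -0.4]
finger_gap: 0.0427
grasp_force: 0.0
```

Emit:
{"fn": "apply_moves", "kwargs": {
  "moves": [
    [[0.5,0,0,0,0],[0.5,0,0,0,0],[0.5,0,0,0,0],[0.5,0,0,0,0],[0.5,0,0,0,0],[0.5,0,0,0,0]]
  ]
}}

```text
time: 24.5
eef_pos: [0.624, -0.2314, 0.2198]
orientation: [0.998, 0.057, 0.0, 0.0]
force: [0.2, 0.6, -1.0]
finger_gap: 0.0426
grasp_force: 0.0
```

```bash
python3 - <<'E'
from h import *
im=save("side","s9.png"); cv2.imwrite('pics/s9c.png',cv2.resize(im[110:260,200:360,::-1],None,fx=4,fy=4,interpolation=2)); get_image("top")
for c in("side","top"):
  for w in("w100_center","w80_center","pan_right_top","pan_left_top","lever_knob"): print(c,w,[(np.round(d["xyz"],4).tolist(),round(d["p"],2)) for d in tip_of(c,w)[:2]])
go([.57,-.28,.149])
E
```

```text
side w100_center [([0.6013, -0.0627, 0.1063], 0.54), ([0.6494, -0.0607, 0.1116], 0.18)]
side w80_center [([0.6512, -0.0608, 0.1063], 0.42)]
side pan_right_top [([0.6284, -0.0677, 0.0893], 0.61)]
side pan_left_top [([0.6004, 0.1808, 0.0957], 0.59)]
side lever_knob [([0.495, 0.0463, 0.0924], 0.85), ([0.6135, 0.0621, 0.0003], 0.71)]
top w100_center [([0.6066, -0.0631, 0.1034], 0.6)]
top w80_center [([0.6495, -0.0601, 0.1068], 0.49)]
top pan_right_top [([0.634, -0.0559, 0.0863], 0.55)]
top pan_left_top [([0.6017, 0.1867, 0.0977], 0.95), ([0.6518, -0.0631, 0.109], 0.56)]
top lever_knob [([0.4958, 0.0463, 0.0913], 0.6)]
t 25.1 pos [ 0.6239 -0.2314  0.2198] xaxis deg 6.5 gap 0.042692662351595606 F [-0.7  0.6 -0.6]
units [-1.48  1.05  1.77]
```

View pics/s9c.png

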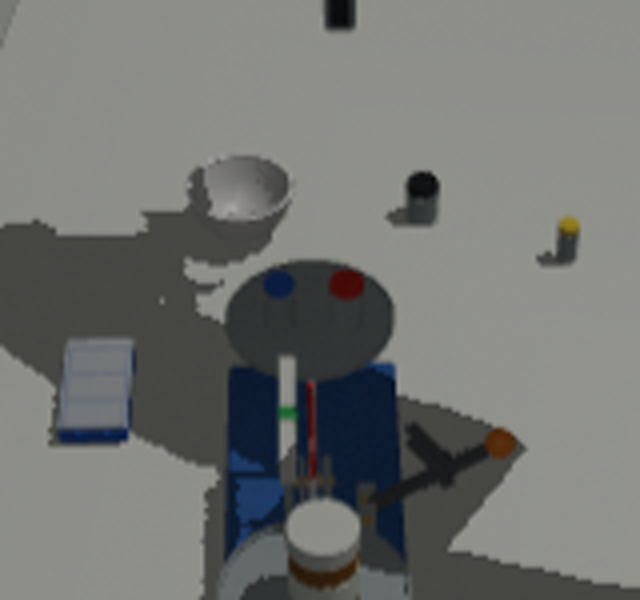

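Both weights stand upright on the right pan: blue at (278,283) and red at (346,284). The pointer tip at (311,381) and the pan heights put the beam at about -0.03 rad, inside the mark, with the lever fully over.

```bash
python3 -c "
from cell import *
print(hand_in())"
```

```text
the job is handed in; nothing more can be done
None
```

I swung the lever to its stop, then stood the 100 g and 80 g weights on the right pan; the pointer rests inside the green mark at about -0.03 rad (vial roughly 165 g), and the job is handed in, though no verdict came back.

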